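# Set and lock the stroke barrel of a culture dosing pump

### The job

Turn the dosing pump's stroke barrel until its pointer lines up with the fixed index blade. Then hold the barrel there while you turn its knurled lock ring clockwise by its pin until it stops and nip it up with a firm squeeze of about 20 to 30 N between the two pins, held for a moment; over 60 N on a pin bends it, and the pointer must stay at the index all the while. Let go and leave the glassware and other things around the pump undisturbed.

Things in the scene. Friction and masses are not known exactly. Their poses are not given: they have to be found in the camera images.
- pump: The fixed grey pump; origin under its turning axis, on the table. Footprint 165 x 120 mm (70 mm behind to 95 mm ahead of the axis along its x), 72 mm high; above it a round neck (84 mm across, up to 100 mm), the knurled steel lock ring (78 mm across, up to 118 mm) and the aluminium barrel (44 mm across, up to 137 mm).
- pump_axis (a point): Top centre of the stroke barrel, 137 mm above the table, on the vertical axis about which barrel and lock ring turn. Its x axis points level from the turning axis to the fixed index.
- index (a point): Top of the fixed index: a dark blade 4 mm wide on an aluminium bracket of the pump, 71 to 89 mm from the turning axis, top 118 mm above the table; this point is 71 mm from the axis.
- barrel (a joint): Barrel angle in rad: 0 = pointer at the index, grows clockwise seen from above, end stops at -1 and 1. At a value b its lever and pin stand at the angle -b about the pump axis (counter-clockwise from the x axis of pump_axis). Light drag (0.12 N m, 2.4 N at the pin); it stays where it is left and carries the lock ring along.
- lock_ring (a joint): Ring angle relative to the barrel in rad: 0 = loose, grows clockwise seen from above, 0.73 = tight, at its stop. At a value r the ring pin stands 1.15 - r counter-clockwise of the barrel pin. It drags on the barrel with 0.35 N m (7 N at the pin), more than the barrel's own drag, so a push on the ring pin alone takes the barrel along. Nothing springs back.
- barrel_pin: Upright round steel roller pin (10 mm in diameter, spins on itself) on the barrel's radial lever, 50 mm from the pump axis. Origin on the pin's axis 150 mm above the table; pin top at 175 mm, free down to the lever's top at 130 mm (lever 10 mm wide, its narrow pointer tip ends 68 mm from the axis). Bends above 60 N.
- ring_pin: Upright round steel roller pin (10 mm in diameter, spins on itself) on the ring's tab, 50 mm from the axis, counter-clockwise of the barrel pin. Origin 150 mm above the table; top at 175 mm, free down to 112 mm. Span over both pins: 64 mm loose, 31 mm tight. With both pins between the fingers, closing draws the ring pin to the barrel pin while the pair follows the hand. Bends above 60 N.
- flask: Bystander, to be left alone: glass conical flask, 72 mm across the foot, 110 mm high; origin at the centre of its underside
- lamp: Bystander, to be left alone: amber glass spirit lamp (unlit), 68 mm across, 75 mm high; origin at the centre of its underside
- dishes: Bystander, to be left alone: closed pair of clear culture dishes, 90 mm across, 29 mm high; origin at the centre of its underside
- grain_jar: Bystander, to be left alone: brown grain jar with steel cap, 80 mm across, 110 mm high; origin at the centre of its underside
- tub: Bystander, to be left alone: white plastic tub, 110 mm across the rim, 75 mm high; origin at the centre of its underside
- hook_tool: Bystander, to be left alone: steel transfer hook lying down, 8 mm thick, 140 mm long; origin at its middle

How it is judged:
By the outcome, as a careful person would: the job done as asked, in the order asked, and still so for the second after the job is handed in, with the robot touching nothing.
It also fails if it takes over 58 s, if anything falls off the work surface, if the arm or the gripper's body presses on something with over 40 N, if the wrist force passes 120 N, or if a joint passes its speed limit or range.

### The arm

A 7-joint arm with a two-finger parallel gripper is mounted at the origin on the work surface. World frame = base frame: x ahead of the robot, y to its left, z up, the work surface at z = 0. Lengths are in m, angles in degrees, forces in N, time in s.
With the tool pointing down it reaches from about 0.425 to 0.875 m from the base axis. Payload 4.7 kg.
Tool frame: the origin (TCP) lies midway between the tips of the shut fingers; the grasp point (between the pads) lies 19 mm behind it (env.tcp_to_grasp is the distance from the TCP to the grasp point, in m); z points along the fingers, x is the direction in which the jaws open and shut, and the axes are right-handed (so a half turn about z gives the same grasp; the last joint's range is limited). The gripper opens to 87 mm and grips with 3 to 60 N. Pads are 19 mm wide; open, the fingers measure 117 mm over their backs; the gripper's body (75 mm by 190 mm) begins 51 mm behind the grasp point.
Start: joints at [-75.854, 18.392, -4.016, 83.108, 1.295, 78.541, -3.26], TCP at [0.15, 0.632, 0.223] pointing down, gripper open.
Joint ranges: [-163.93, 163.93], [-17.29, 119.83], [-79.2, 71.16], [3.27, 140.29], [-89.18, 269.18], [5.43, 117.66], [-154.24, 154.24]. Speed limits (degrees/s): [147.25, 147.25, 180, 180, 180, 180, 180].

### API

Orientations are given as [roll, pitch, yaw] about the fixed x, y, z axes, in that order (R = Rz(yaw) Ry(pitch) Rx(roll)).
In Python, from cell import env, viewer gives the robot as it stands.
- The arm moves only by the shell command python3 -m pendant 'ROWS' [OPENING] [FORCE]. ROWS is JSON, a list of rows, each a list of 6 numbers: the shift along the tool's x, y, z each as a share of 0.1 m, from -1 to 1, then the turn, a rotation vector about the tool's x, y, z each as a share of 90 degrees, from -1 to 1. A call has exactly 8 rows; each row is the pose to reach, as a shift and turn from the pose commanded when the call began, along the tool's axes at that moment; what a row does not reach only later rows make up. A row lasts 1/8 s, in which the tool goes at most 62.5 mm and 10.7 degrees, less where a joint would pass 70% of its speed; a pose out of reach is approached as far as the arm can. A call with a number of a shift or a turn outside -1 to 1 is refused whole. A call with a gripper value outside its range is refused whole. OPENING is the finger opening in mm, from 0 to 87, set as the call begins (- or left out, the last holds). The fingers move at their own pace and stop on an object; FORCE is the grip in N (left out, the last holds). Time passes only in rows, so rows that repeat a pose let the fingers close, or fill a call up. It gives the time, the measured TCP pose, the force and the opening at its end, in the units of the state.
- env.get_obs(): the state, without advancing time (a new reading comes with each control period).
- viewer.read_camera(name): name is "scene" or "top"; returns a dict with "frame" (384x512x3 uint8, red, green, blue), "fx", "fy", "cx", "cy" (pixels), "view" (4x4, takes a point from world to camera coordinates). Camera axes: x right, y down, z forward; pixel columns grow to the right and rows downward; lengths in m; the calibration is good to about 2 mm. A picture is of the moment at which its call begins. There is no depth.
- env.sign_off(): hands the job in, once; it reports no verdict.
The state is a dict: "time_s": time; "qpos": joint angles; "joint_velocities": joint speeds; "effort": joint torques, N m; "tool_pos": TCP position; "tool_rot": TCP orientation; "force": force on the tool from outside, world axes, zero at the start; "wrist_torque": the same for the moment, N m; "grip_width": finger opening in m.
Only numpy, scipy, OpenCV 4.12 (cv2) and the standard library are available. Lean on these libraries where they do the work, as an engineer would, in place of code of your own. Each camera call takes 0.05 s, during which the arm holds its last target.

## Working session

There is one attempt and no reset: what is moved stays moved. The work goes in short steps, Python scripts to look and compute and a shell command to move; the robot and the scene stay as the last step left them, time stands still between calls to the robot, and variables do not carry over. Pictures are saved under pics/ and viewed, and the job is handed in when it is done.

```bash
ls; mkdir -p pics; python3 - <<'E'
from cell import env, viewer
import cv2
o=env.get_obs()
print({k:o[k] for k in ('time_s','tool_pos','tool_rot','force','grip_width')}, env.tcp_to_grasp)
for n in ('scene','top'):
    c=viewer.read_camera(n)
    cv2.imwrite(f'pics/{n}0.png',c['frame'][:,:,::-1])
    print(n,c['fx'],c['fy'],c['cx'],c['cy'],c['view'].round(4).tolist())
E
```

```text
pics
{'time_s': 0.0, 'tool_pos': array([0.14992609, 0.63189538, 0.22144885]), 'tool_rot': array([1.79992288e+02, 1.11012345e-01, 7.66602888e+01]), 'force': array([ 0.07062759,  0.17983537, -0.16245415]), 'grip_width': 0.08715629008845804} 0.0187
scene 371.79542614943813 371.79542614943813 255.16445142512956 185.06257138658614 [[-0.7737, 0.6335, 0.0087, 0.3805], [0.5064, 0.6265, -0.5925, -0.1837], [-0.3808, -0.454, -0.8055, 1.4176], [0.0, 0.0, 0.0, 1.0]]
top 368.531325425787 368.531325425787 258.1255154606063 192.80025633511366 [[-0.0226, -0.9997, 0.0016, -0.0021], [-0.9939, 0.0223, -0.1076, 0.5117], [0.1075, -0.004, -0.9942, 1.2541], [0.0, 0.0, 0.0, 1.0]]
```

View pics/scene0.png

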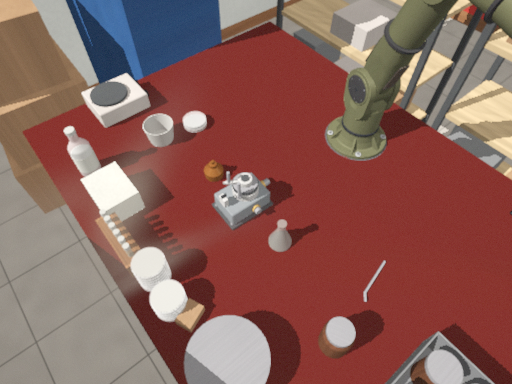

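View pics/top0.png

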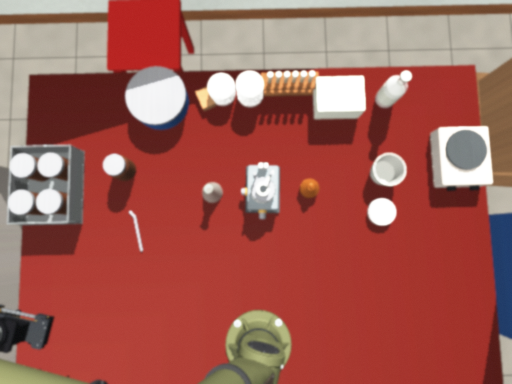

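The scene picture shows the pump at about (243,198), with the lamp at (213,168) and the flask at (280,237). In the top picture the pump is at (263,188), between the flask (212,190) and the lamp (310,188). I'll enlarge both.

```bash
python3 - <<'E'
import cv2
a=cv2.imread('pics/top0.png')[150:230,222:322]
cv2.imwrite('pics/top0z.png',cv2.resize(a,None,fx=7,fy=7,interpolation=cv2.INTER_CUBIC))
a=cv2.imread('pics/scene0.png')[160:230,200:290]
cv2.imwrite('pics/scene0z.png',cv2.resize(a,None,fx=8,fy=8,interpolation=cv2.INTER_CUBIC))
E
```

```text
(no output)
```

View pics/top0z.png

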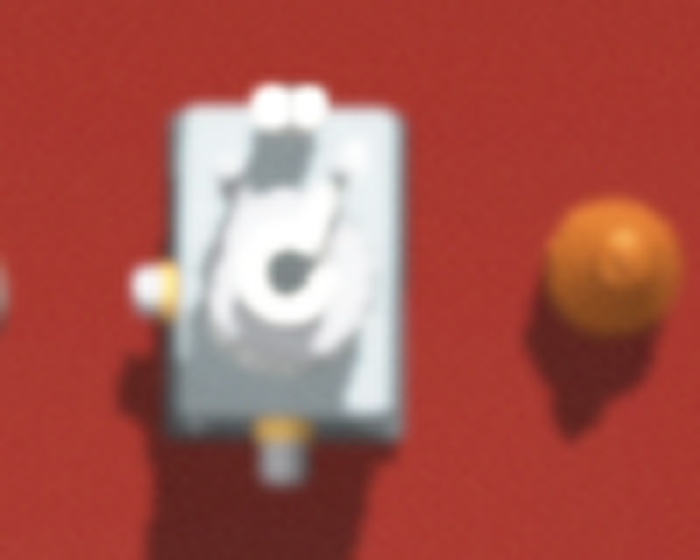

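View pics/scene0z.png

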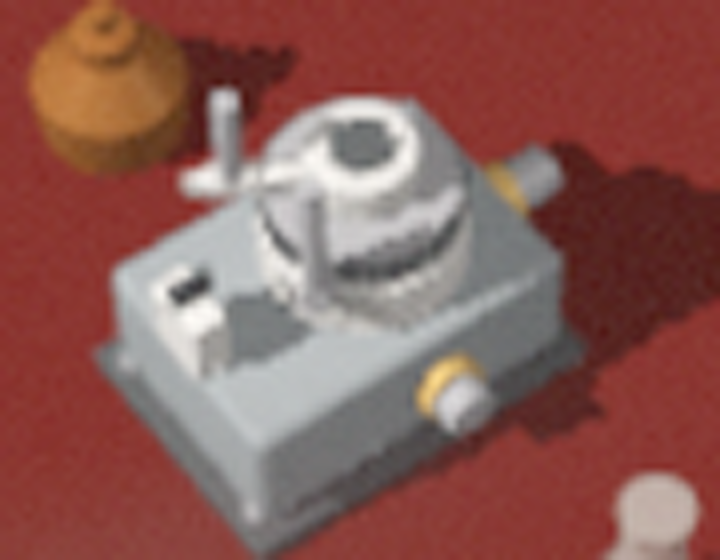

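```bash
cat > h.py <<'E'
import numpy as np, cv2
from cell import env, viewer
def ray(c,u,v):
    V=np.array(c['view']);R=V[:3,:3];t=V[:3,3]
    d=R.T@np.array([(u-c['cx'])/c['fx'],(v-c['cy'])/c['fy'],1]);return -R.T@t,d/np.linalg.norm(d)
def plane(c,u,v,z):
    o,d=ray(c,u,v);return (o+d*(z-o[2])/d[2])
def tri(c1,p1,c2,p2):
    o1,d1=ray(c1,*p1);o2,d2=ray(c2,*p2)
    s=np.linalg.lstsq(np.stack([d1,-d2],1),o2-o1,rcond=None)[0]
    a=o1+d1*s[0];b=o2+d2*s[1];return (a+b)/2,np.linalg.norm(a-b)
def proj(c,p):
    V=np.array(c['view']);q=V[:3,:3]@np.array(p)+V[:3,3];return np.array([c['fx']*q[0]/q[2]+c['cx'],c['fy']*q[1]/q[2]+c['cy']])
def zp(x,y,f,x0,y0): return ((x+.5)/f-.5+x0,(y+.5)/f-.5+y0)
E
python3 - <<'E'
from h import *
T=viewer.read_camera('top');S=viewer.read_camera('scene')
def dark(c,u,v,r=5):
    g=cv2.cvtColor(c['frame'],cv2.COLOR_RGB2GRAY).astype(float)[v-r:v+r+1,u-r:u+r+1]
    print(g.astype(int)[::1].tolist()) if 0 else None
    w=np.clip(175-g,0,None)
    n,l,s,ce=cv2.connectedComponentsWithStats((w>0).astype(np.uint8))
    k=l[r,r];w=w*(l==k);yy,xx=np.mgrid[-r:r+1,-r:r+1]
    print('area',s[k],k);return (u+(w*xx).sum()/w.sum(),v+(w*yy).sum()/w.sum())
pt=dark(T,263,188,4);ps=dark(S,245,178,4)
print(pt,ps,tri(T,pt,S,ps),plane(T,*pt,.137),plane(S,*ps,.137))
P=tri(T,pt,S,ps)[0]
# box corners top face z=.072, zoomed reading
for z in [(178,112),(398,108),(400,415),(172,415)]: print('boxT',plane(T,*zp(*z,7,222,150),.072).round(4))
for z in [(117,272),(262,447),(560,262)]: print('boxS',plane(S,*zp(*z,8,200,160),.072).round(4))
print('index',plane(S,*zp(190,288,8,200,160),.118).round(4))
print('bpin top',plane(S,*zp(224,93,8,200,160),.175).round(4),'base',plane(S,*zp(228,180,8,200,160),.130).round(4))
print('rpin top',plane(S,*zp(313,195,8,200,160),.175).round(4),'base',plane(S,*zp(318,300,8,200,160),.112).round(4))
print('lever tip',plane(S,*zp(183,184,8,200,160),.13).round(4))
for z in [(265,105),(310,105)]:
  for h in (.118,.175): print('Tblob',z,h,plane(T,*zp(*z,7,222,150),h).round(4))
E
```

```text
area [ 2  2  6  6 25] 1
area [ 0  1  9  7 48] 1
(np.float64(262.8218793828892), np.float64(188.36185133239832)) (np.float64(244.65769403319874), np.float64(177.51502916105878)) (array([ 0.51284315, -0.02777683,  0.13761397]), np.float64(0.0018329932524613925)) [ 0.51357698 -0.02842944  0.137     ] [ 0.51194952 -0.02745681  0.137     ]
boxT [0.6002 0.0221 0.072 ]
boxT [ 0.5998 -0.0843  0.072 ]
boxT [ 0.4512 -0.081   0.072 ]
boxT [0.4537 0.0278 0.072 ]
boxS [ 0.5956 -0.0775  0.072 ]
boxS [0.6001 0.0225 0.072 ]
boxS [0.4571 0.0283 0.072 ]
index [ 0.5946 -0.0259  0.118 ]
bpin top [ 0.5541 -0.0541  0.175 ] base [ 0.5584 -0.0496  0.13  ]
rpin top [0.5573 0.0032 0.175 ] base [0.5585 0.005  0.112 ]
lever tip [ 0.5727 -0.0588  0.13  ]
Tblob (265, 105) 0.118 [ 0.5942 -0.0196  0.118 ]
Tblob (265, 105) 0.175 [ 0.5835 -0.019   0.175 ]
Tblob (310, 105) 0.118 [ 0.5937 -0.0405  0.118 ]
Tblob (310, 105) 0.175 [ 0.5831 -0.039   0.175 ]
```

Triangulating gives the axis at (0.513, -0.028, 0.1376), and the height agrees with the 137 mm in the text. The index lies along about +x. The barrel lever is at about -28° and the ring pin at about +36°. I'll travel high towards the pump while turning the wrist.

```bash
cat >> h.py <<'E'
from scipy.spatial.transform import Rotation as Ro
def go(p,yaw,n=1,rp=(180,0)):
    """print shares toward p,yaw; n = calls to split"""
    o=env.get_obs();R=Ro.from_euler('xyz',o['tool_rot'],degrees=True)
    d=R.inv().apply(np.array(p)-o['tool_pos'])/.1
    r=(R.inv()*Ro.from_euler('xyz',[rp[0],rp[1],yaw],degrees=True)).as_rotvec(degrees=True)/90
    print('t',o['time_s'],'pos',o['tool_pos'].round(4),'rot',o['tool_rot'].round(2),'F',o['force'].round(1),'w',round(o['grip_width']*1e3,1))
    print('shift',(d/n).round(3),'turn',(r/n).round(3))
E
python3 -c "
from h import *
go([.55,-.03,.25],-85)"
```

```text
t 0.2 pos [0.1499 0.6322 0.2219] rot [1.800e+02 7.000e-02 7.666e+01] F [-0.2 -0.1  0.4] w 87.3
shift [-5.52   5.421 -0.275] turn [1.000e-03 0.000e+00 1.796e+00]
```

```bash
python3 -m pendant '[[-0.12,0.12,-0.05,0,0,0.05],[-0.25,0.25,-0.1,0,0,0.12],[-0.4,0.4,-0.15,0,0,0.2],[-0.55,0.55,-0.2,0,0,0.3],[-0.7,0.7,-0.25,0,0,0.4],[-0.85,0.85,-0.28,0,0,0.5],[-1,1,-0.28,0,0,0.6],[-1,1,-0.28,0,0,0.6]]' 87 15
python3 -c "
from h import *
go([.55,-.03,.25],-85)"
```

```text
time_s: 1.2
tool_pos: [0.2256, 0.511, 0.2508]
tool_rot: [180.0, -0.0, 22.6]
force: [-0.9, -0.3, -0.7]
grip_width: 0.0872
t 1.2 pos [0.2256 0.511  0.2508] rot [ 1.7999e+02 -3.0000e-02  2.2590e+01] F [-0.9 -0.3 -0.7] w 87.2
shift [0.917 6.242 0.009] turn [-0.    -0.     1.195]
```

```bash
python3 -m pendant '[[0.02,0.15,0,0,0,0.1],[0.05,0.3,0,0,0,0.2],[0.07,0.45,0,0,0,0.3],[0.1,0.6,0,0,0,0.4],[0.12,0.75,0,0,0,0.5],[0.15,0.9,0,0,0,0.6],[0.15,1,0,0,0,0.7],[0.15,1,0,0,0,0.7]]'
python3 -c "
from h import *
go([.55,-.03,.25],-85)"
```

```text
time_s: 2.2
tool_pos: [0.2764, 0.426, 0.2506]
tool_rot: [-180.0, 0.0, -40.1]
force: [0.3, -0.3, -0.5]
grip_width: 0.0868
t 2.2 pos [0.2764 0.426  0.2506] rot [-1.7999e+02  1.0000e-02 -4.0110e+01] F [ 0.3 -0.3 -0.5] w 86.8
shift [5.031e+00 1.725e+00 4.000e-03] turn [-0.     0.     0.499]
```

```bash
A='';  python3 -m pendant '[[0.12,0.04,0,0,0,0],[0.3,0.1,0,0,0,0],[0.45,0.15,0,0,0,0],[0.6,0.2,0,0,0,0],[0.75,0.25,0,0,0,0],[0.9,0.31,0,0,0,0],[1,0.34,0,0,0,0],[1,0.34,0,0,0,0]]' && python3 -m pendant '[[0.12,0.04,0,0,0,0],[0.3,0.1,0,0,0,0],[0.45,0.15,0,0,0,0],[0.6,0.2,0,0,0,0],[0.75,0.25,0,0,0,0],[0.9,0.31,0,0,0,0],[1,0.34,0,0,0,0],[1,0.34,0,0,0,0]]' && python3 -m pendant '[[0.12,0.04,0,0,0,0],[0.3,0.1,0,0,0,0],[0.45,0.15,0,0,0,0],[0.6,0.2,0,0,0,0],[0.75,0.25,0,0,0,0],[0.9,0.31,0,0,0,0],[1,0.34,0,0,0,0],[1,0.34,0,0,0,0]]'
python3 -c "
from h import *
go([.55,-.03,.25],-85)"
```

```text
time_s: 3.2
tool_pos: [0.3313, 0.3344, 0.2507]
tool_rot: [-180.0, 0.0, -40.4]
force: [0.3, 0.0, -0.0]
grip_width: 0.0871
time_s: 4.2
tool_pos: [0.3855, 0.2437, 0.2506]
tool_rot: [-180.0, 0.0, -40.4]
force: [0.1, -0.1, -0.5]
grip_width: 0.0872
time_s: 5.2
tool_pos: [0.4397, 0.1529, 0.2506]
tool_rot: [-180.0, 0.0, -40.4]
force: [0.0, 0.6, 0.1]
grip_width: 0.0871
t 5.2 pos [0.4397 0.1529 0.2506] rot [-179.99    0.    -40.43] F [0.  0.6 0.1] w 87.1
shift [2.026 0.677 0.006] turn [-0.     0.     0.495]
```

```bash
python3 -m pendant '[[0.12,0.04,0,0,0,0.06],[0.3,0.1,0,0,0,0.12],[0.45,0.15,0,0,0,0.18],[0.6,0.2,0,0,0,0.24],[0.75,0.25,0,0,0,0.3],[0.9,0.31,0,0,0,0.38],[1,0.34,0,0,0,0.46],[1,0.34,0,0,0,0.495]]' 
python3 -c "
from h import *
go([.5546,-.0241,.2],-85)"
```

```text
time_s: 6.2
tool_pos: [0.4936, 0.0629, 0.2505]
tool_rot: [180.0, -0.0, -85.0]
force: [-1.0, 1.3, 0.7]
grip_width: 0.0871
t 6.2 pos [0.4936 0.0629 0.2505] rot [180.    -0.   -85.05] F [-1.   1.3  0.7] w 87.1
shift [ 0.92  -0.532  0.505] turn [ 0.    -0.    -0.001]
```

```bash
python3 -m pendant '[[0.12,-0.07,0,0,0,0],[0.25,-0.15,0,0,0,0],[0.4,-0.23,0,0,0,0],[0.55,-0.32,0.1,0,0,0],[0.7,-0.4,0.2,0,0,0],[0.85,-0.5,0.3,0,0,0],[0.92,-0.53,0.4,0,0,0],[0.92,-0.53,0.5,0,0,0]]' 
cat > look.py <<'E'
import sys
from h import *
n=sys.argv[1]
go([.5546,-.0241,.138],-85)
S=viewer.read_camera('scene');T=viewer.read_camera('top')
a=S['frame'][145:215,205:295,::-1];cv2.imwrite(f'pics/s{n}.png',cv2.resize(a,None,fx=8,fy=8,interpolation=cv2.INTER_CUBIC))
a=T['frame'][150:220,222:302,::-1];cv2.imwrite(f'pics/t{n}.png',cv2.resize(a,None,fx=8,fy=8,interpolation=cv2.INTER_CUBIC))
E
python3 look.py 1
```

```text
time_s: 7.2
tool_pos: [0.5545, -0.0244, 0.1999]
tool_rot: [180.0, -0.0, -84.9]
force: [-0.5, 0.0, 0.0]
grip_width: 0.0869
t 7.2 pos [ 0.5545 -0.0244  0.1999] rot [ 1.7998e+02 -2.0000e-02 -8.4910e+01] F [-0.5  0.   0. ] w 86.9
shift [-0.003 -0.002  0.619] turn [ 0.    -0.     0.001]
```

View pics/s1.png

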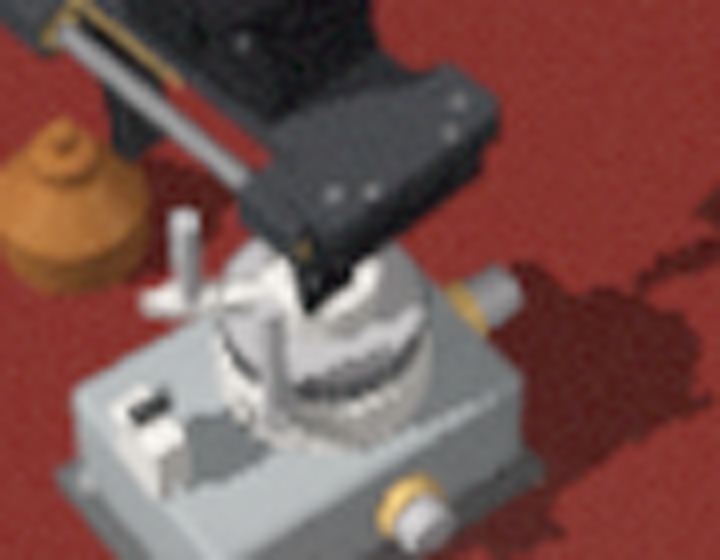

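View pics/t1.png

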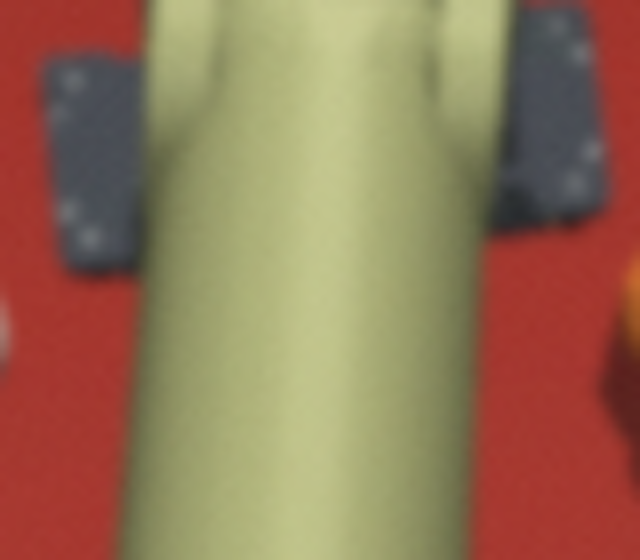

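```bash
python3 - <<'E'
from h import *
S=viewer.read_camera('scene')
def z(p): u,v=proj(S,p); return ((u-205+.5)*8-.5).round(), ((v-145+.5)*8-.5).round()
c=np.cos;s=np.sin
yaw=np.radians(-84.95);X=np.array([c(yaw),s(yaw),0]);Y=np.array([s(yaw),-c(yaw),0])
P=np.array([.5545,-.0244,.2])
for w in (.0435,.05,.0585):
  print([z(P-X*w+Y*k) for k in (-.0095,.0095)])
A=np.array([.5120,-.0275,0])
for b in (-24,-26,-28,-30,-32):
  print(b,'pin top',z(A+[.05*c(np.radians(b)),.05*s(np.radians(b)),.175]),'tip',z(A+[.068*c(np.radians(b)),.068*s(np.radians(b)),.13]),'ring top',z(A+[.05*c(np.radians(b+65.9)),.05*s(np.radians(b+65.9)),.175]))
for a in (-2,0,2): print('index',a,z(A+[.071*c(np.radians(a)),.071*s(np.radians(a)),.118]),z(A+[.089*c(np.radians(a)),.089*s(np.radians(a)),.118]))
E
```

```text
[(np.float64(294.0), np.float64(306.0)), (np.float64(333.0), np.float64(276.0))]
[(np.float64(307.0), np.float64(317.0)), (np.float64(346.0), np.float64(287.0))]
[(np.float64(323.0), np.float64(331.0)), (np.float64(363.0), np.float64(301.0))]
-24 pin top (np.float64(186.0), np.float64(228.0)) tip (np.float64(146.0), np.float64(312.0)) ring top (np.float64(295.0), np.float64(308.0))
-26 pin top (np.float64(185.0), np.float64(225.0)) tip (np.float64(144.0), np.float64(307.0)) ring top (np.float64(291.0), np.float64(308.0))
-28 pin top (np.float64(185.0), np.float64(221.0)) tip (np.float64(143.0), np.float64(302.0)) ring top (np.float64(286.0), np.float64(307.0))
-30 pin top (np.float64(184.0), np.float64(217.0)) tip (np.float64(143.0), np.float64(297.0)) ring top (np.float64(281.0), np.float64(306.0))
-32 pin top (np.float64(183.0), np.float64(214.0)) tip (np.float64(142.0), np.float64(292.0)) ring top (np.float64(277.0), np.float64(305.0))
index -2 (np.float64(169.0), np.float64(385.0)) (np.float64(129.0), np.float64(409.0))
index 0 (np.float64(172.0), np.float64(389.0)) (np.float64(134.0), np.float64(414.0))
index 2 (np.float64(177.0), np.float64(393.0)) (np.float64(139.0), np.float64(419.0))
```

The scene view agrees with the projected fingertip, and both pins lie inside the jaws: barrel pin top at (184,215), ring pin at (268,318), blade at (150,405). I'll lower over the pins.

```bash
python3 -m pendant '[[0,0,0.1,0,0,0],[0,0,0.2,0,0,0],[0,0,0.3,0,0,0],[0,0,0.4,0,0,0],[0,0,0.5,0,0,0],[0,0,0.57,0,0,0],[0,0,0.61,0,0,0],[0,0,0.61,0,0,0]]' 
python3 look.py 2
```

```text
time_s: 8.35
tool_pos: [0.5544, -0.0239, 0.1394]
tool_rot: [180.0, -0.0, -84.9]
force: [0.2, 0.9, -0.7]
grip_width: 0.0871
t 8.35 pos [ 0.5544 -0.0239  0.1394] rot [179.98  -0.   -84.89] F [ 0.2  0.9 -0.7] w 87.1
shift [ 0.002 -0.002  0.014] turn [ 0.    -0.     0.001]
```

View pics/s2.png

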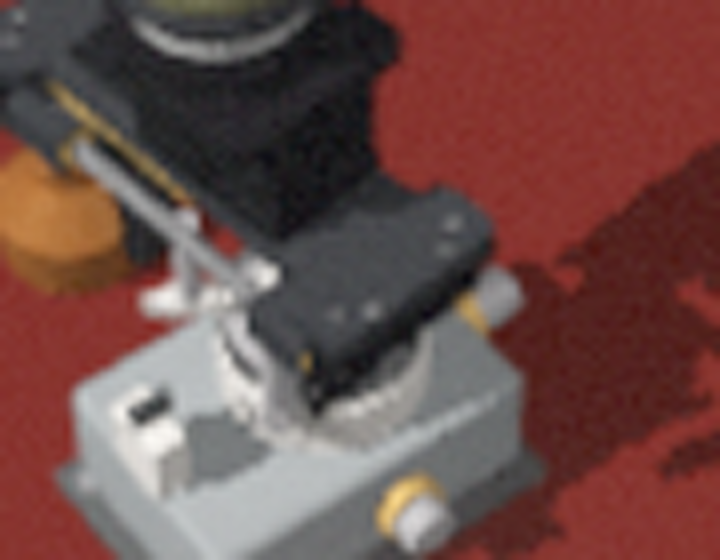

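```bash
python3 -m pendant '[[0,0,0,0,0,0],[0,0,0,0,0,0],[0,0,0,0,0,0],[0,0,0,0,0,0],[0,0,0,0,0,0],[0,0,0,0,0,0],[0,0,0,0,0,0],[0,0,0,0,0,0]]' 68 12
cat > arc.py <<'E'
import sys
from h import *
# args: A dphi from current pose, rotate whole hand about axis A by dphi deg
A=np.array([.5128,-.0278]);d=float(sys.argv[1])
o=env.get_obs();p=o['tool_pos'];R=Ro.from_euler('xyz',o['tool_rot'],degrees=True)
print(o['tool_pos'].round(4),o['tool_rot'].round(2),o['force'].round(1),'mid',np.degrees(np.arctan2(*(p[:2]-A)[::-1])).round(2),'rad',np.linalg.norm(p[:2]-A).round(4))
for k in range(1,9):
    a=np.radians(d*k/8);M=np.array([[np.cos(a),-np.sin(a)],[np.sin(a),np.cos(a)]])
    q=np.r_[A+M@(p[:2]-A),p[2]]
    print((R.inv().apply(q-p)/.1).round(3),round(-d*k/8/90,3))
E
python3 arc.py 24; python3 look.py 3
```

```text
time_s: 9.45
tool_pos: [0.5544, -0.0239, 0.1396]
tool_rot: [-180.0, 0.0, -84.9]
force: [1.2, -0.2, -0.4]
grip_width: 0.0679
[ 0.5544 -0.0239  0.1396] [-180.      0.    -84.89] [ 1.2 -0.2 -0.4] mid 5.39 rad 0.0418
[-0.022  0.001  0.   ] -0.033
[-0.044  0.003  0.   ] -0.067
[-0.065  0.005  0.   ] -0.1
[-0.087  0.01   0.   ] -0.133
[-0.108  0.015  0.   ] -0.167
[-0.129  0.021  0.   ] -0.2
[-0.15   0.028  0.   ] -0.233
[-0.17   0.037  0.   ] -0.267
t 9.45 pos [ 0.5544 -0.0239  0.1396] rot [-180.      0.    -84.89] F [ 1.2 -0.2 -0.4] w 67.9
shift [ 0.002 -0.001  0.016] turn [-0.     0.     0.001]
```

View pics/s3.png

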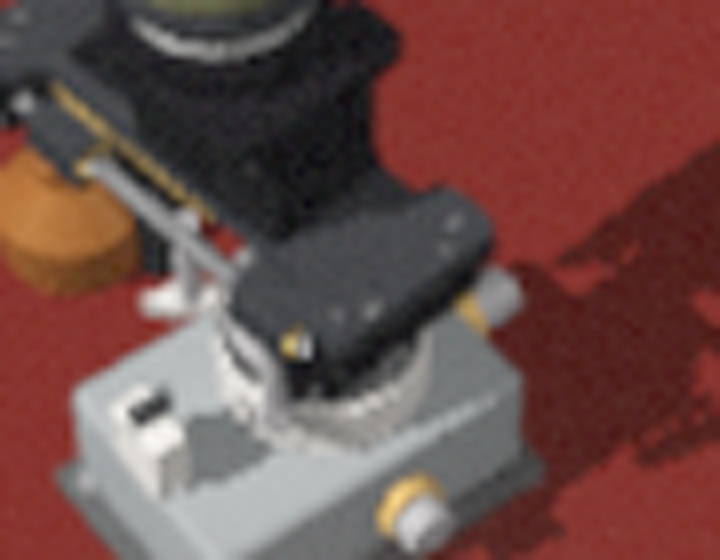

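The fingers are at 68 mm around both pins, and the lever tip is still at (143,300). Now I'll swing the pair counter-clockwise.

```bash
python3 -m pendant '[[-0.022,0.001,0,0,0,-0.033],[-0.044,0.003,0,0,0,-0.067],[-0.065,0.005,0,0,0,-0.1],[-0.087,0.01,0,0,0,-0.133],[-0.108,0.015,0,0,0,-0.167],[-0.129,0.021,0,0,0,-0.2],[-0.15,0.028,0,0,0,-0.233],[-0.17,0.037,0,0,0,-0.267]]'
python3 look.py 4;python3 arc.py 4
```

```text
time_s: 10.55
tool_pos: [0.5497, -0.0091, 0.1395]
tool_rot: [-180.0, -0.2, -60.8]
force: [1.6, -3.5, -1.2]
grip_width: 0.0681
t 10.55 pos [ 0.5497 -0.0091  0.1395] rot [-1.800e+02 -1.500e-01 -6.083e+01] F [ 1.6 -3.5 -1.2] w 68.1
shift [0.155 0.03  0.016] turn [-0.    -0.002  0.269]
[ 0.5499 -0.0085  0.1396] [-1.7996e+02 -1.2000e-01 -6.0890e+01] [ 3.  -2.9 -2.6] mid 27.52 rad 0.0418
[-0.004 -0.    -0.   ] -0.006
[-0.007 -0.    -0.   ] -0.011
[-0.011 -0.    -0.   ] -0.017
[-0.015 -0.    -0.   ] -0.022
[-0.018 -0.    -0.   ] -0.028
[-0.022 -0.    -0.   ] -0.033
[-0.026  0.    -0.   ] -0.039
[-0.029  0.    -0.   ] -0.044
```

View pics/s4.png

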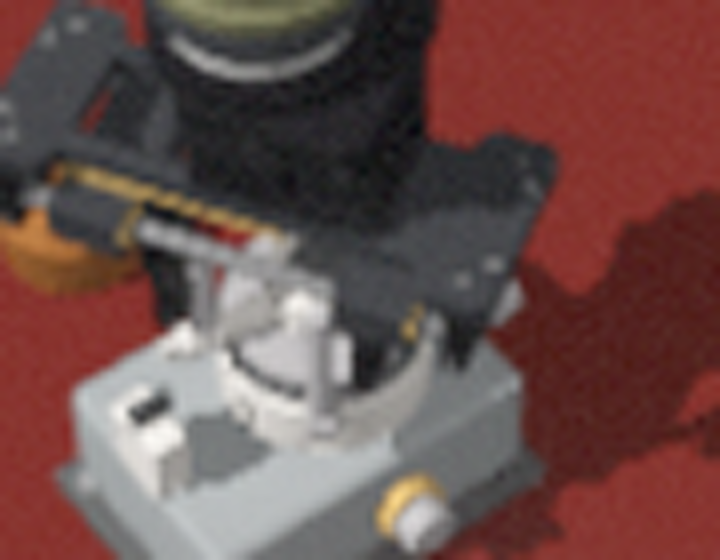

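```bash
python3 - <<'E'
from h import *
go([.5546,-.0241,.138],-85)
S=viewer.read_camera('scene')
cv2.imwrite('pics/s4z.png',cv2.resize(S['frame'][175:205,212:242,::-1],None,fx=20,fy=20,interpolation=cv2.INTER_CUBIC))
def z(p): u,v=proj(S,p); return ((u-212+.5)*20-.5).round(), ((v-175+.5)*20-.5).round()
A=np.array([.5120,-.0275,0])
pt=lambda r,a,h:A+[r*np.cos(np.radians(a)),r*np.sin(np.radians(a)),h]
for a in range(-20,4,3): print(a,[z(pt(.068,a,h)) for h in (.12,.125,.13)],z(pt(.045,a,.13)))
for a in (-2,0,2): print('index',z(pt(.071,a,.118)),z(pt(.089,a,.118)))
E
```

```text
t 10.65 pos [ 0.5499 -0.0085  0.1396] rot [-1.7996e+02 -1.2000e-01 -6.0890e+01] F [ 3.  -2.9 -2.6] w 68.1
shift [0.159 0.034 0.016] turn [-0.001 -0.001  0.268]
-20 [(np.float64(237.0), np.float64(244.0)), (np.float64(235.0), np.float64(224.0)), (np.float64(233.0), np.float64(205.0))] (np.float64(380.0), np.float64(165.0))
-17 [(np.float64(244.0), np.float64(262.0)), (np.float64(242.0), np.float64(242.0)), (np.float64(240.0), np.float64(223.0))] (np.float64(385.0), np.float64(177.0))
-14 [(np.float64(253.0), np.float64(279.0)), (np.float64(251.0), np.float64(260.0)), (np.float64(249.0), np.float64(240.0))] (np.float64(390.0), np.float64(188.0))
-11 [(np.float64(262.0), np.float64(297.0)), (np.float64(260.0), np.float64(277.0)), (np.float64(258.0), np.float64(258.0))] (np.float64(397.0), np.float64(199.0))
-8 [(np.float64(273.0), np.float64(313.0)), (np.float64(271.0), np.float64(294.0)), (np.float64(269.0), np.float64(274.0))] (np.float64(404.0), np.float64(210.0))
-5 [(np.float64(285.0), np.float64(330.0)), (np.float64(283.0), np.float64(310.0)), (np.float64(281.0), np.float64(291.0))] (np.float64(412.0), np.float64(221.0))
-2 [(np.float64(298.0), np.float64(345.0)), (np.float64(296.0), np.float64(326.0)), (np.float64(294.0), np.float64(307.0))] (np.float64(421.0), np.float64(231.0))
1 [(np.float64(312.0), np.float64(361.0)), (np.float64(310.0), np.float64(341.0)), (np.float64(309.0), np.float64(322.0))] (np.float64(430.0), np.float64(241.0))
index (np.float64(282.0), np.float64(363.0)) (np.float64(183.0), np.float64(422.0))
index (np.float64(292.0), np.float64(374.0)) (np.float64(195.0), np.float64(436.0))
index (np.float64(302.0), np.float64(384.0)) (np.float64(207.0), np.float64(449.0))
```

View pics/s4z.png

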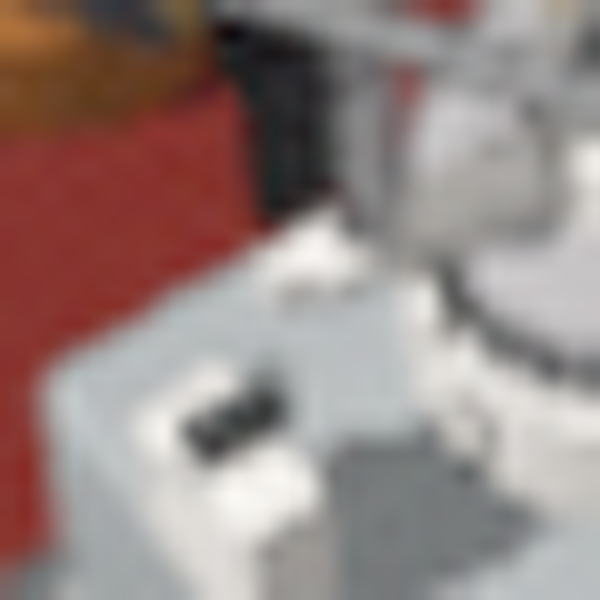

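```bash
python3 -m pendant '[[-0.01,0,0,0,0,-0.015],[-0.02,0,0,0,0,-0.03],[-0.03,0,0,0,0,-0.044],[-0.04,0.001,0,0,0,-0.059],[-0.05,0.002,0,0,0,-0.074],[-0.058,0.004,0,0,0,-0.089],[-0.058,0.004,0,0,0,-0.089],[-0.058,0.004,0,0,0,-0.089]]'
cat > look2.py <<'E'
import sys
from h import *
go([.5546,-.0241,.138],-85)
S=viewer.read_camera('scene')
cv2.imwrite(f'pics/{sys.argv[1]}.png',cv2.resize(S['frame'][175:205,212:242,::-1],None,fx=20,fy=20,interpolation=cv2.INTER_CUBIC))
E
python3 look2.py s5z
```

```text
time_s: 11.7
tool_pos: [0.546, -0.0021, 0.1396]
tool_rot: [-180.0, 0.0, -52.8]
force: [3.4, -1.7, -0.7]
grip_width: 0.0677
t 11.7 pos [ 0.546  -0.0021  0.1396] rot [-1.7999e+02  3.0000e-02 -5.2840e+01] F [ 3.4 -1.7 -0.7] w 67.7
shift [0.227 0.064 0.016] turn [-0.     0.     0.357]
```

View pics/s5z.png

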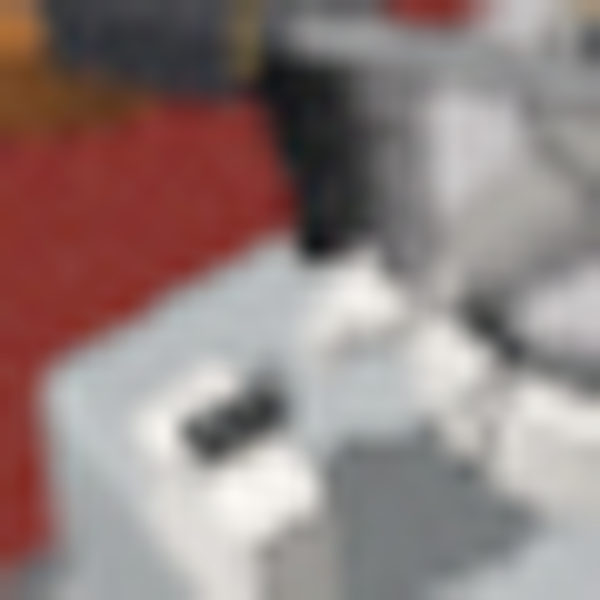

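```bash
python3 - <<'E'
from h import *
F=np.mean([viewer.read_camera('scene')['frame'].astype(float) for _ in range(6)],0)
np.save('f5.npy',F)
g=F.mean(2)
print('cols 222..236, rows 186..200');print(g[186:200,220:236].astype(int))
a=np.clip((F[183:201,219:237,::-1]-60)*1.3,0,255).astype(np.uint8)
cv2.imwrite('pics/s5zz.png',cv2.resize(a,None,fx=32,fy=32,interpolation=cv2.INTER_LANCZOS4))
go([.5546,-.0241,.138],-85)
E
```

```text
cols 222..236, rows 186..200
[[ 78  78  77  79  82  90  84  35  44  55  78 104 121 131 158 167]
 [ 79  77  78  87 122 154 140  41  54 104 136 109 129 132 158 164]
 [ 80  87 115 146 170 187 177 149 168 194 197 123 123 150 173 152]
 [111 142 166 182 189 188 187 192 213 235 229 196 159 161 173 130]
 [162 180 187 188 187 188 190 203 222 229 230 216 181 170 152  92]
 [186 187 188 188 188 188 194 211 214 191 193 178 180 208 200 127]
 [187 188 186 183 184 177 189 199 184 166 171 175 198 224 227 203]
 [187 200 215 201 165 147 174 192 186 184 190 190 202 219 225 221]
 [206 218 220 193 123 105 152 188 189 190 190 191 199 214 211 189]
 [222 197 150  97  75  61 134 188 190 190 190 191 187 189 195 184]
 [225 115  91  73  74 110 159 188 182 169 168 168 156 136 183 197]
 [222 154  75 107 161 204 204 179 155 121 121 123 121 122 151 170]
 [211 191 171 205 222 239 232 201 128 120 120 122 121 121 118 114]
 [216 209 219 242 240 240 240 220 137 121 121 122 122 122 121 120]]
t 12.05 pos [ 0.546  -0.0021  0.1396] rot [-1.7999e+02  2.0000e-02 -5.2840e+01] F [ 1.8 -1.4  0.2] w 68.1
shift [0.227 0.064 0.016] turn [-0.     0.     0.357]
```

View pics/s5zz.png

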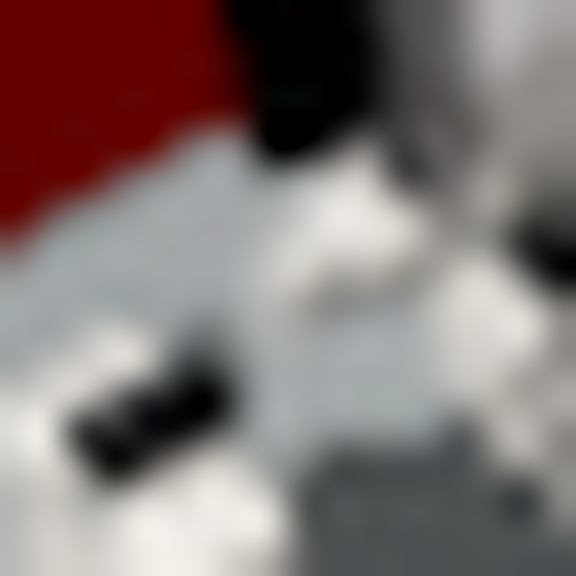

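Two estimates of the barrel angle disagree. The blade and pointer in the picture give about 0 to +2°, and the hand's pose gives +1.4 to +2.4°. I'll clear the hand briefly to get a clean view from both cameras before locking.

```bash
python3 -m pendant '[[0.02,0,0,0,0,0],[0.02,0,-0.2,0,0,0],[0.02,0,-0.4,0,0,0],[0,0,-0.61,0,0,0],[-0.3,-0.23,-0.61,0,0,0],[-0.6,-0.46,-0.61,0,0,0],[-0.85,-0.65,-0.61,0,0,0],[-1,-0.76,-0.61,0,0,0]]' 87 12
python3 - <<'E'
from h import *
for n,k in (('top',3),('scene',3)):
    F=np.mean([viewer.read_camera(n)['frame'].astype(float) for _ in range(k)],0);np.save(n+'6.npy',F)
T=np.load('top6.npy');S=np.load('scene6.npy')
sv=lambda n,F,y,x,h,w,f:cv2.imwrite(n,cv2.resize(F[y:y+h,x:x+w,::-1].astype(np.uint8),None,fx=f,fy=f,interpolation=cv2.INTER_LANCZOS4))
sv('pics/t6.png',T,155,243,50,40,12);sv('pics/s6.png',S,165,210,40,50,15)
E
```

```text
time_s: 13.05
tool_pos: [0.5453, 0.1253, 0.2002]
tool_rot: [179.9, 0.1, -52.7]
force: [-0.1, 0.6, -0.3]
grip_width: 0.0871
```

View pics/t6.png

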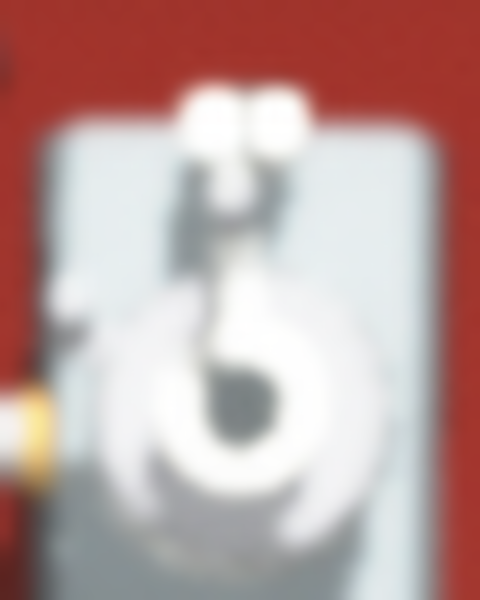

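View pics/s6.png

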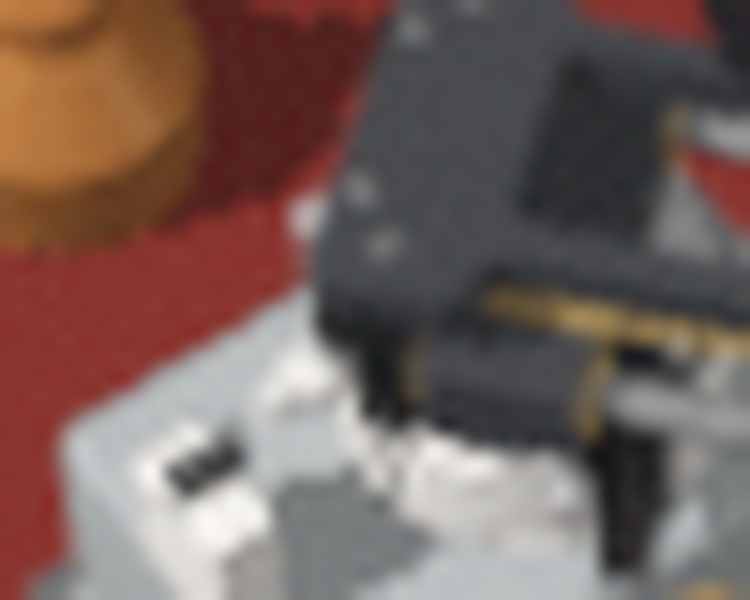

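```bash
python3 - <<'E'
from h import *
T=viewer.read_camera('top');F=np.load('top6.npy');g=F.mean(2)
np.set_printoptions(linewidth=150)
print('cols 256..271 rows 160..190');print(g[160:192,256:272].astype(int))
q=lambda x,y:zp(x,y,12,243,155)
A=plane(T,*q(241,402),.137);print('axis',A.round(4))
for nm,x,y,h in (('blade',244.5,105,.118),('blade',244.5,125,.118),('pin',230,185,.175),('tip',233,150,.13)):
    P=plane(T,*q(x,y),h);d=P-A;print(nm,d[:2].round(4),np.hypot(*d[:2]).round(4),np.degrees(np.arctan2(d[1],d[0])).round(2))
E
```

```text
cols 256..271 rows 160..190
[[ 86  86  86  88  88  88  87  87  87  87  86  86  85  85  86  86]
 [ 85  89  96 109 118 117 108 102 104 108 107 100  92  86  86  86]
 [ 87 101 136 178 202 200 179 160 172 190 191 167 124  93  86  85]
 [ 97 127 189 237 250 250 239 223 236 248 248 234 171 107  90  88]
 [134 163 224 251 254 254 251 242 250 254 254 249 204 133 115 113]
 [188 208 240 253 255 255 252 245 251 254 254 252 225 178 166 165]
 [224 230 243 252 254 254 251 241 248 253 254 250 234 217 214 213]
 [232 231 234 242 248 249 244 227 230 242 245 240 232 230 231 231]
 [232 222 204 202 221 238 238 216 192 197 209 219 228 233 234 234]
 [231 212 179 167 198 234 240 222 180 165 181 210 228 234 234 234]
 [230 208 170 162 199 233 240 225 183 158 172 206 228 233 234 234]
 [227 202 166 161 194 227 231 214 176 155 172 207 228 234 234 235]
 [221 188 157 153 173 194 199 184 160 157 185 218 231 234 235 235]
 [213 176 149 146 153 161 163 162 158 164 196 225 234 235 235 236]
 [212 171 147 146 154 162 169 180 183 184 208 229 234 235 236 235]
 [212 170 148 149 164 183 197 209 208 205 221 232 235 236 236 235]

[... 539 characters left out ...]
44 242 233 214 210 231 244 248 251 253 254 254 253 249 245 244]
 [247 247 238 212 184 186 198 204 223 243 252 254 254 252 247 244]
 [251 252 247 221 168 146 145 146 163 203 242 253 254 253 248 244]
 [252 253 251 231 170 134 128 129 135 164 224 250 254 253 249 244]
 [252 254 252 235 172 133 128 126 131 154 216 250 254 253 249 245]
 [251 254 253 237 177 134 128 127 131 161 225 251 254 253 249 244]
 [247 253 253 245 197 145 131 130 141 179 235 252 254 253 248 244]
 [238 250 253 250 228 180 156 157 185 225 247 253 253 251 246 244]]
axis [ 0.5146 -0.0278  0.137 ]
blade [ 0.0835 -0.0032] 0.0836 -2.2
blade [ 0.078  -0.0031] 0.0781 -2.26
pin [0.0519 0.0021] 0.0519 2.34
tip [0.069  0.0004] 0.069 0.33
```

```bash
python3 - <<'E'
from h import *
T=viewer.read_camera('top');F=np.load('top6.npy')
G=F[:,:,1]
L=[];Rr=[]
for v in range(168,186):
    r=G[v]
    def edge(lo,hi,th):
        x=np.arange(lo,hi);y=r[lo:hi]
        i=np.argmax(np.diff(np.sign(y-th))!=0);return x[i]+(th-y[i])/(y[i+1]-y[i])
    l=edge(238,256,130);q=edge(270,286,130) 
    L.append(plane(T,l,v,.072));Rr.append(plane(T,q,v,.072))
    print(v,round(l,2),round(q,2),end=' | ')
for n,P in (('L',np.array(L)),('R',np.array(Rr))):
    k=np.polyfit(P[:,0],P[:,1],1);print('\n',n,'angle',np.degrees(np.arctan(k[0])).round(2),'y at x=.513',np.polyval(k,.513).round(4),'res',np.std(P[:,1]-np.polyval(k,P[:,0])).round(5))
E
```

```text
168 246.55 278.86 | 169 246.54 278.93 | 170 246.5 278.92 | 171 246.45 278.9 | 172 246.41 278.91 | 173 246.39 278.89 | 174 246.42 278.88 | 175 246.53 278.87 | 176 246.58 278.87 | 177 246.5 278.84 | 178 246.29 278.84 | 179 246.15 278.83 | 180 246.18 278.83 | 181 246.49 278.82 | 182 247.03 278.81 | 183 247.29 278.81 | 184 246.92 278.78 | 185 246.67 278.77 | 
 L angle 0.16 y at x=.513 0.0242 res 0.00084

 R angle -2.1 y at x=.513 -0.0828 res 6e-05
```

The clear top view shows the body's right edge, and with it the index direction, at -2.1°, and the blade at about -2.0°. The barrel pin is at about +2.1° (230,185). So the barrel has gone about 3.6° too far counter-clockwise, weighting in the scene picture's +2° and the hand's +4°. I'll come back over the pins with the target corrected relative to the last contact pose.

```bash
cat > plan.py <<'E'
import sys
from h import *
A=np.array([.5132,-.0278])
def uv(yaw): return np.array([np.cos(np.radians(yaw)),np.sin(np.radians(yaw))])
def theta(C,yaw,w): # barrel angle if barrel finger touches
    s=((np.array(C)-A)@uv(yaw)+w/2-.005)/.05
    return yaw+np.degrees(np.arccos(s))
th0=theta([.546,-.0021],-52.84,.0679)
TH=th0-3.6
def pose(w,th=TH,gap=0.):
    ch=min(max(w-.010-2*gap,.0209),.0545); al=np.degrees(2*np.arcsin(ch/2/.05))
    yaw=th+al/2-90;u=uv(yaw)
    B=A+.05*uv(th);C=B-u*ch/2
    return C,yaw,al
if __name__=='__main__':
    o=env.get_obs()
    print('TH',TH.round(2),'barrel-touch now',theta(o['tool_pos'][:2],o['tool_rot'][2],o['grip_width']).round(2))
    C,yaw,al=pose(float(sys.argv[1])/1e3);z=float(sys.argv[2]) if len(sys.argv)>2 else .139
    print('target',C.round(4),yaw.round(2),al.round(1));go([*C,z],yaw)
E
python3 plan.py 64.4 .2
```

```text
TH -0.89 barrel-touch now nan
target [ 0.5488 -0.0055] -57.93 65.9
t 13.45 pos [0.5464 0.1215 0.2007] rot [-1.800e+02 -1.000e-02 -5.299e+01] F [ 0.6 -0.7  0.8] w 87.3
shift [1.028 0.746 0.007] turn [-0.    -0.     0.055]plan.py:7: RuntimeWarning: invalid value encountered in arccos
  return yaw+np.degrees(np.arccos(s))
```

```bash
python3 -m pendant '[[0.2,0.15,0,0,0,0.01],[0.4,0.3,0,0,0,0.02],[0.6,0.45,0,0,0,0.03],[0.8,0.6,0,0,0,0.05],[1,0.74,0,0,0,0.055],[1,0.74,0,0,0,0.055],[1,0.74,0.05,0,0,0.055],[1,0.74,0.1,0,0,0.055]]'
python3 plan.py 64.4
```

```text
time_s: 14.45
tool_pos: [0.5475, 0.0002, 0.19]
tool_rot: [180.0, 0.0, -57.7]
force: [-0.1, -0.5, -0.6]
grip_width: 0.0872
TH -0.89 barrel-touch now -9.41
target [ 0.5488 -0.0055] -57.93 65.9
t 14.45 pos [5.475e-01 2.000e-04 1.900e-01] rot [ 1.7999e+02  3.0000e-02 -5.7680e+01] F [-0.1 -0.5 -0.6] w 87.2
shift [0.055 0.02  0.51 ] turn [0.    0.    0.003]
```

```bash
python3 -m pendant '[[0.02,0.01,0,0,0,0],[0.03,0.01,0.1,0,0,0],[0.03,0.01,0.2,0,0,0],[0.03,0.01,0.3,0,0,0],[0.03,0.01,0.4,0,0,0],[0.03,0.01,0.48,0,0,0],[0.03,0.01,0.51,0,0,0],[0.03,0.01,0.51,0,0,0]]'
python3 plan.py 64.4
```

```text
time_s: 15.45
tool_pos: [0.5484, -0.0043, 0.1395]
tool_rot: [180.0, 0.0, -57.8]
force: [0.0, 0.4, 0.7]
grip_width: 0.087
TH -0.89 barrel-touch now -16.15
target [ 0.5488 -0.0055] -57.93 65.9
t 15.45 pos [ 0.5484 -0.0043  0.1395] rot [180.    0.  -57.8] F [0.  0.4 0.7] w 87.0
shift [0.012 0.004 0.005] turn [0.    0.    0.001]
```

```bash
python3 -m pendant '[[0.012,0.004,0,0,0,0],[0.012,0.004,0,0,0,0],[0.012,0.004,0,0,0,0],[0.012,0.004,0,0,0,0],[0.012,0.004,0,0,0,0],[0.012,0.004,0,0,0,0],[0.012,0.004,0,0,0,0],[0.012,0.004,0,0,0,0]]' 65 12
python3 plan.py 64; python3 look2.py s7z
```

```text
time_s: 16.45
tool_pos: [0.5487, -0.0055, 0.1396]
tool_rot: [-180.0, 0.0, -57.8]
force: [0.1, -0.1, -0.2]
grip_width: 0.0652
TH -0.89 barrel-touch now -1.4
target [ 0.549  -0.0056] -58.2 65.4
t 16.45 pos [ 0.5487 -0.0055  0.1396] rot [-180.     0.   -57.8] F [ 0.1 -0.1 -0.2] w 65.2
shift [ 0.002 -0.001  0.006] turn [-0.     0.     0.004]
t 16.45 pos [ 0.5487 -0.0055  0.1396] rot [-180.     0.   -57.8] F [ 0.1 -0.1 -0.2] w 65.2
shift [0.189 0.049 0.016] turn [-0.     0.     0.302]
```

View pics/s7z.png

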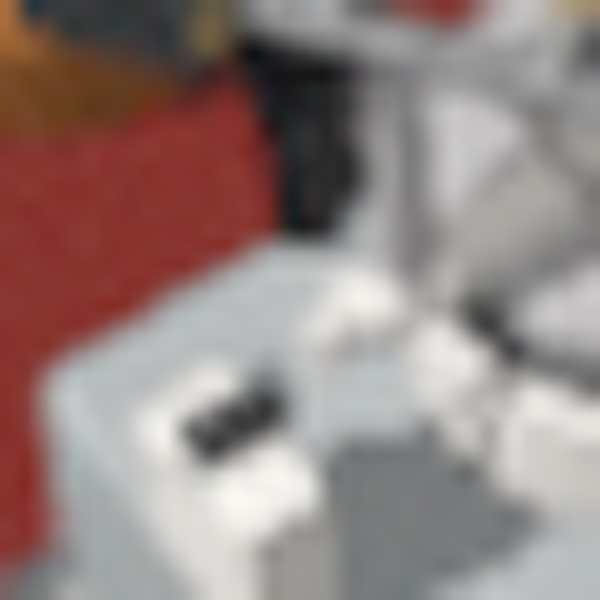

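```bash
sed -i 's/th0-3.6/th0-3.9/' plan.py; python3 plan.py 62
```

```text
TH -1.19 barrel-touch now -1.2
target [ 0.5501 -0.0064] -59.85 62.7
t 16.5 pos [ 0.5487 -0.0055  0.1396] rot [-180.     0.   -57.8] F [-0.5 -1.2 -0.4] w 65.0
shift [ 0.015 -0.007  0.006] turn [-0.     0.     0.023]
```

```bash
python3 -m pendant '[[0.01,-0.004,0,0,0,0.015],[0.015,-0.007,0,0,0,0.023],[0.015,-0.007,0,0,0,0.023],[0.015,-0.007,0,0,0,0.023],[0.015,-0.007,0,0,0,0.023],[0.015,-0.007,0,0,0,0.023],[0.015,-0.007,0,0,0,0.023],[0.015,-0.007,0,0,0,0.023]]' 62 12
python3 plan.py 60; python3 look2.py s8z
```

```text
time_s: 17.5
tool_pos: [0.5502, -0.0061, 0.1395]
tool_rot: [-180.0, 0.0, -59.9]
force: [-1.2, 2.0, -1.1]
grip_width: 0.0621
TH -1.19 barrel-touch now -1.01
target [ 0.5511 -0.0069] -61.19 60.0
t 17.5 pos [ 0.5502 -0.0061  0.1395] rot [-1.7999e+02  1.0000e-02 -5.9860e+01] F [-1.2  2.  -1.1] w 62.1
shift [ 0.012 -0.005  0.005] turn [-0.     0.     0.015]
t 17.5 pos [ 0.5502 -0.0061  0.1395] rot [-1.7999e+02  1.0000e-02 -5.9860e+01] F [-1.2  2.  -1.1] w 62.1
shift [0.178 0.052 0.015] turn [-0.     0.     0.279]
```

View pics/s8z.png

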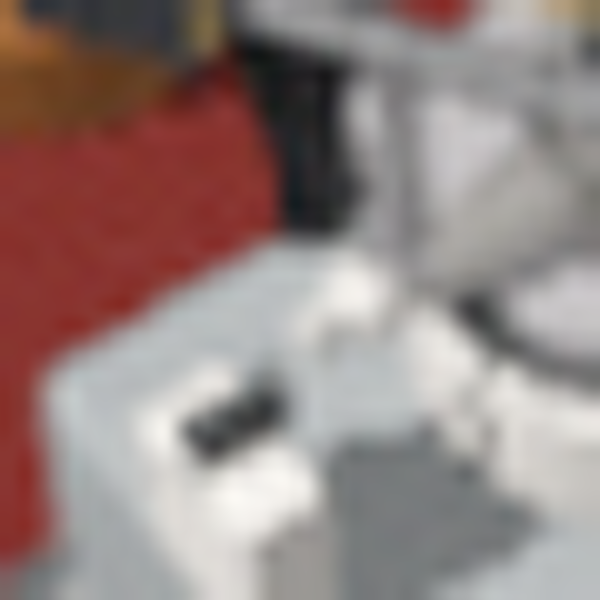

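```bash
python3 -m pendant '[[0.008,-0.003,0,0,0,0.01],[0.012,-0.005,0,0,0,0.015],[0.012,-0.005,0,0,0,0.015],[0.012,-0.005,0,0,0,0.015],[0.012,-0.005,0,0,0,0.015],[0.012,-0.005,0,0,0,0.015],[0.012,-0.005,0,0,0,0.015],[0.012,-0.005,0,0,0,0.015]]' 60 12
python3 plan.py 58; python3 look2.py s9z
```

```text
time_s: 18.55
tool_pos: [0.5511, -0.0072, 0.1395]
tool_rot: [180.0, 0.0, -61.2]
force: [-2.1, 4.3, -1.0]
grip_width: 0.06
TH -1.19 barrel-touch now -1.39
target [ 0.5521 -0.0075] -62.5 57.4
t 18.55 pos [ 0.5511 -0.0072  0.1395] rot [ 1.800e+02  1.000e-02 -6.122e+01] F [-2.1  4.3 -1. ] w 60.0
shift [ 0.008 -0.007  0.005] turn [0.    0.    0.014]
t 18.55 pos [ 0.5511 -0.0072  0.1395] rot [ 1.800e+02  1.000e-02 -6.122e+01] F [-2.1  4.3 -1. ] w 60.0
shift [0.166 0.051 0.015] turn [0.    0.    0.264]
```

View pics/s9z.png

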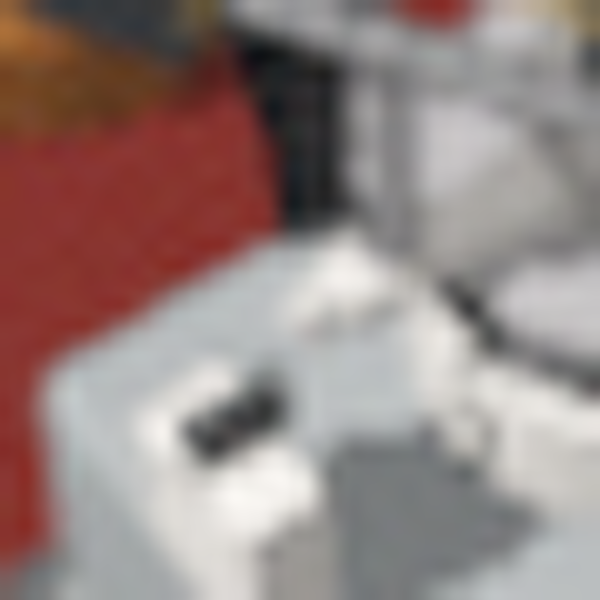

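The pointer has moved about 4° clockwise (shadow notch from (345,345) to (318,325)) and is now at the corrected target. Next I'll work out the coordinated closing steps that keep the barrel finger still.

```bash
sed -i 's/th0-3.9/th0-4.0/' plan.py; python3 - <<'E'
from plan import *
ws=[60,57,54,51,48,45,42,39,36,33,31]
for a,b in zip(ws,ws[1:]):
    C0,y0,_=pose(a/1e3);C1,y1,_=pose(b/1e3);u=uv(y0);v=np.array([np.sin(np.radians(y0)),-np.cos(np.radians(y0))])
    d=C1-C0;print(a,b,(d@u*10).round(4),(d@v*10).round(4),round((y0-y1)/90,4),C1.round(4),y1.round(2))
E
python3 plan.py 57
```

```text
60 57 0.0151 -0.0081 0.0218 [ 0.5526 -0.0079] -63.25
57 54 0.0151 -0.0074 0.0214 [ 0.554 -0.009] -65.18
54 51 0.0151 -0.0068 0.0211 [ 0.5552 -0.01  ] -67.08
51 48 0.0151 -0.0062 0.0208 [ 0.5564 -0.0112] -68.95
48 45 0.0151 -0.0056 0.0205 [ 0.5574 -0.0124] -70.8
45 42 0.0151 -0.0051 0.0203 [ 0.5584 -0.0137] -72.62
42 39 0.0151 -0.0046 0.0201 [ 0.5593 -0.015 ] -74.43
39 36 0.0151 -0.0041 0.0199 [ 0.5601 -0.0163] -76.22
36 33 0.0151 -0.0036 0.0197 [ 0.5608 -0.0177] -77.99
33 31 0.01 -0.0022 0.0131 [ 0.5612 -0.0186] -79.16
TH -1.29 barrel-touch now -1.38
target [ 0.5526 -0.0079] -63.25 56.1
t 18.6 pos [ 0.5511 -0.0072  0.1395] rot [ 1.800e+02  1.000e-02 -6.122e+01] F [-2.5  4.6 -1. ] w 59.9
shift [ 0.014 -0.01   0.005] turn [0.    0.    0.023]
```

```bash
python3 -m pendant '[[0.009,-0.005,0,0,0,0.013],[0.015,-0.008,0,0,0,0.022],[0.015,-0.008,0,0,0,0.022],[0.015,-0.008,0,0,0,0.022],[0.015,-0.008,0,0,0,0.022],[0.015,-0.008,0,0,0,0.022],[0.015,-0.008,0,0,0,0.022],[0.015,-0.008,0,0,0,0.022]]' 57 16
python3 plan.py 54; python3 look2.py s10z
```

```text
time_s: 19.6
tool_pos: [0.5526, -0.0084, 0.1395]
tool_rot: [-180.0, -0.0, -63.2]
force: [-0.3, 1.4, -4.1]
grip_width: 0.0571
TH -1.29 barrel-touch now -1.97
target [ 0.554 -0.009] -65.18 52.2
t 19.6 pos [ 0.5526 -0.0084  0.1395] rot [-1.800e+02 -2.000e-02 -6.321e+01] F [-0.3  1.4 -4.1] w 57.1
shift [ 0.01  -0.009  0.005] turn [-0.    -0.     0.022]
t 19.6 pos [ 0.5526 -0.0084  0.1395] rot [-1.800e+02 -2.000e-02 -6.321e+01] F [-0.3  1.4 -4.1] w 57.1
shift [0.149 0.053 0.015] turn [-0.    -0.     0.242]
```

View pics/s10z.png

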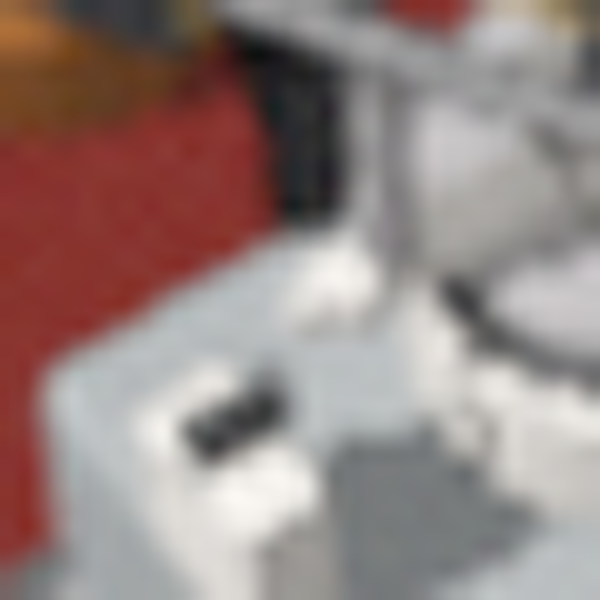

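```bash
python3 -m pendant '[[0.005,-0.005,0,0,0,0.013],[0.009,-0.008,0,0,0,0.022],[0.009,-0.008,0,0,0,0.022],[0.009,-0.008,0,0,0,0.022],[0.009,-0.008,0,0,0,0.022],[0.009,-0.008,0,0,0,0.022],[0.009,-0.008,0,0,0,0.022],[0.009,-0.008,0,0,0,0.022]]' 54 16
python3 plan.py 51; python3 look2.py s11z
```

```text
time_s: 20.65
tool_pos: [0.5538, -0.0092, 0.1396]
tool_rot: [-180.0, -0.0, -65.2]
force: [2.0, -3.8, -5.0]
grip_width: 0.0544
TH -1.29 barrel-touch now -1.7
target [ 0.5552 -0.01  ] -67.08 48.4
t 20.65 pos [ 0.5538 -0.0092  0.1396] rot [-1.800e+02 -5.000e-02 -6.519e+01] F [ 2.  -3.8 -5. ] w 54.4
shift [ 0.014 -0.009  0.006] turn [-0.    -0.001  0.021]
t 20.65 pos [ 0.5538 -0.0092  0.1396] rot [-1.800e+02 -5.000e-02 -6.519e+01] F [ 2.  -3.8 -5. ] w 54.4
shift [0.139 0.056 0.016] turn [-0.    -0.001  0.22 ]
```

View pics/s11z.png

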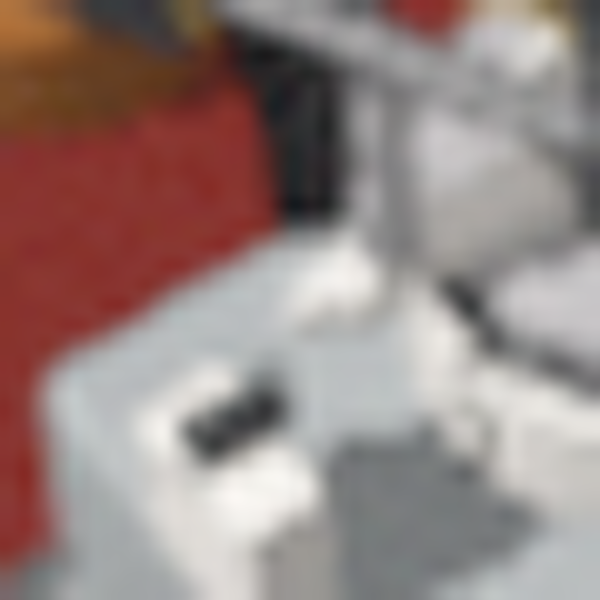

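```bash
python3 -m pendant '[[0.007,-0.004,0,0,0,0.012],[0.012,-0.008,0,0,0,0.021],[0.012,-0.008,0,0,0,0.021],[0.012,-0.008,0,0,0,0.021],[0.012,-0.008,0,0,0,0.021],[0.012,-0.008,0,0,0,0.021],[0.012,-0.008,0,0,0,0.021],[0.012,-0.008,0,0,0,0.021]]' 51 16
python3 plan.py 48
```

```text
time_s: 21.7
tool_pos: [0.5549, -0.0092, 0.1396]
tool_rot: [-180.0, 0.0, -67.1]
force: [2.1, -4.1, -5.3]
grip_width: 0.0512
TH -1.29 barrel-touch now -0.29
target [ 0.5564 -0.0112] -68.95 44.7
t 21.7 pos [ 0.5549 -0.0092  0.1396] rot [-1.7999e+02  1.0000e-02 -6.7060e+01] F [ 2.1 -4.1 -5.3] w 51.2
shift [ 0.024 -0.006  0.006] turn [-0.     0.     0.021]
```

```bash
python3 -m pendant '[[0.011,-0.003,0,0,0,0.012],[0.02,-0.006,0,0,0,0.021],[0.02,-0.006,0,0,0,0.021],[0.02,-0.006,0,0,0,0.021],[0.02,-0.006,0,0,0,0.021],[0.02,-0.006,0,0,0,0.021],[0.02,-0.006,0,0,0,0.021],[0.02,-0.006,0,0,0,0.021]]' 48 16
python3 plan.py 45; python3 look2.py s12z
```

```text
time_s: 22.7
tool_pos: [0.5561, -0.0103, 0.1395]
tool_rot: [-180.0, 0.0, -68.9]
force: [-0.4, 1.7, -3.8]
grip_width: 0.0479
TH -1.29 barrel-touch now -0.13
target [ 0.5574 -0.0124] -70.8 41.0
t 22.7 pos [ 0.5561 -0.0103  0.1395] rot [-1.800e+02  5.000e-02 -6.893e+01] F [-0.4  1.7 -3.8] w 47.9
shift [ 0.024 -0.005  0.005] turn [-0.     0.001  0.021]
t 22.7 pos [ 0.5561 -0.0103  0.1395] rot [-1.800e+02  5.000e-02 -6.893e+01] F [-0.4  1.7 -3.8] w 47.9
shift [0.123 0.064 0.015] turn [0.    0.001 0.179]
```

View pics/s12z.png

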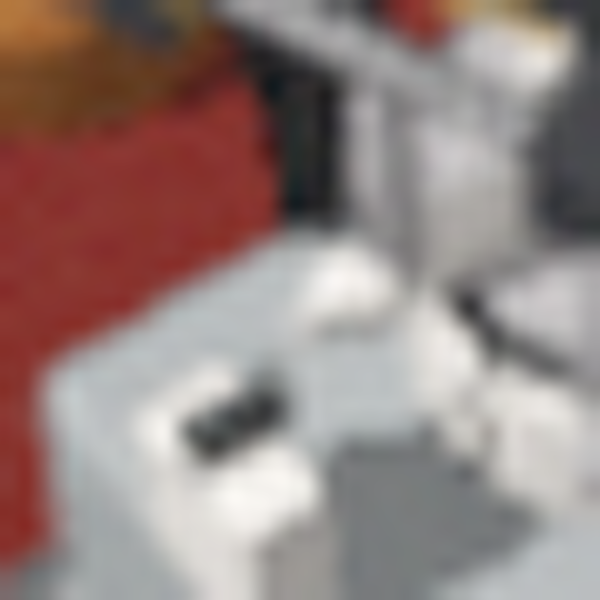

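```bash
sed -i 's/th0-4.0/th0-3.7/' plan.py; python3 -m pendant '[[0.012,-0.003,0,0,0,0.012],[0.022,-0.005,0,0,0,0.021],[0.022,-0.005,0,0,0,0.021],[0.022,-0.005,0,0,0,0.021],[0.022,-0.005,0,0,0,0.021],[0.022,-0.005,0,0,0,0.021],[0.022,-0.005,0,0,0,0.021],[0.022,-0.005,0,0,0,0.021]]' 45 16
python3 plan.py 42
```

```text
time_s: 23.75
tool_pos: [0.5575, -0.0128, 0.1395]
tool_rot: [180.0, 0.0, -70.9]
force: [-0.6, 4.2, -3.7]
grip_width: 0.0452
TH -0.99 barrel-touch now -1.88
target [ 0.5583 -0.0134] -72.32 37.3
t 23.75 pos [ 0.5575 -0.0128  0.1395] rot [180.     0.   -70.85] F [-0.6  4.2 -3.7] w 45.2
shift [ 0.009 -0.006  0.005] turn [0.    0.    0.016]
```

```bash
python3 -m pendant '[[0.006,-0.003,0,0,0,0.01],[0.011,-0.005,0,0,0,0.02],[0.011,-0.005,0,0,0,0.02],[0.011,-0.005,0,0,0,0.02],[0.011,-0.005,0,0,0,0.02],[0.011,-0.005,0,0,0,0.02],[0.011,-0.005,0,0,0,0.02],[0.011,-0.005,0,0,0,0.02]]' 42 16
python3 plan.py 39
```

```text
time_s: 24.75
tool_pos: [0.5585, -0.0143, 0.1396]
tool_rot: [-180.0, -0.0, -72.7]
force: [0.5, -0.8, -5.1]
grip_width: 0.0423
TH -0.99 barrel-touch now -2.21
target [ 0.5592 -0.0147] -74.13 33.7
t 24.75 pos [ 0.5585 -0.0143  0.1396] rot [-1.7999e+02 -4.0000e-02 -7.2670e+01] F [ 0.5 -0.8 -5.1] w 42.3
shift [ 0.006 -0.006  0.006] turn [-0.    -0.     0.016]
```

```bash
python3 -m pendant '[[0.004,-0.003,0,0,0,0.01],[0.007,-0.005,0,0,0,0.018],[0.007,-0.005,0,0,0,0.018],[0.007,-0.005,0,0,0,0.018],[0.007,-0.005,0,0,0,0.018],[0.007,-0.005,0,0,0,0.018],[0.007,-0.005,0,0,0,0.018],[0.007,-0.005,0,0,0,0.018]]' 39 16
python3 plan.py 36; python3 look2.py s13z
```

```text
time_s: 25.75
tool_pos: [0.559, -0.0142, 0.1396]
tool_rot: [180.0, 0.0, -74.3]
force: [0.5, -4.4, -5.4]
grip_width: 0.0387
TH -0.99 barrel-touch now -0.1
target [ 0.56   -0.0161] -75.92 30.1
t 25.75 pos [ 0.559  -0.0142  0.1396] rot [ 1.7999e+02  1.0000e-02 -7.4270e+01] F [ 0.5 -4.4 -5.4] w 38.7
shift [ 0.021 -0.005  0.006] turn [0.    0.    0.018]
t 25.75 pos [ 0.559  -0.0142  0.1396] rot [ 1.7999e+02  1.0000e-02 -7.4270e+01] F [ 0.5 -4.4 -5.4] w 38.7
shift [0.084 0.069 0.016] turn [0.    0.    0.119]
```

View pics/s13z.png

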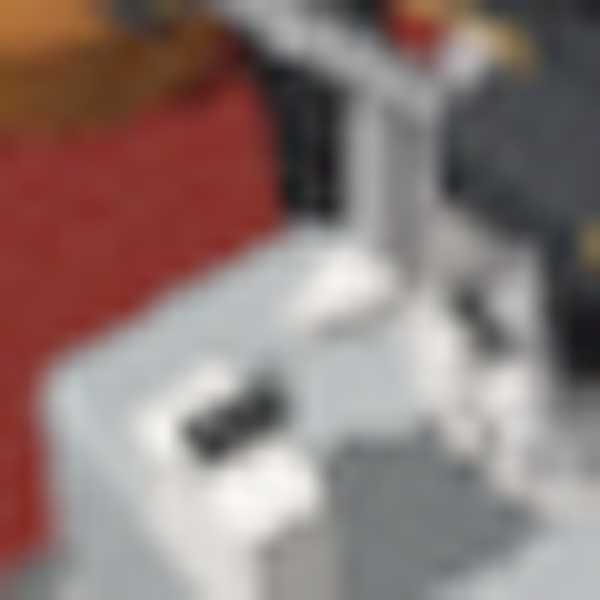

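```bash
python3 -m pendant '[[0.01,-0.003,0,0,0,0.01],[0.018,-0.005,0,0,0,0.018],[0.018,-0.005,0,0,0,0.018],[0.018,-0.005,0,0,0,0.018],[0.018,-0.005,0,0,0,0.018],[0.018,-0.005,0,0,0,0.018],[0.018,-0.005,0,0,0,0.018],[0.018,-0.005,0,0,0,0.018]]' 36 16
python3 plan.py 33
```

```text
time_s: 26.8
tool_pos: [0.5599, -0.0153, 0.1396]
tool_rot: [180.0, 0.0, -75.9]
force: [-0.5, 0.6, -3.2]
grip_width: 0.0363
TH -0.99 barrel-touch now -0.35
target [ 0.5607 -0.0174] -77.69 26.6
t 26.8 pos [ 0.5599 -0.0153  0.1396] rot [ 1.800e+02  4.000e-02 -7.587e+01] F [-0.5  0.6 -3.2] w 36.3
shift [ 0.022 -0.003  0.006] turn [0.   0.   0.02]
```

```bash
python3 -m pendant '[[0.01,-0.002,0,0,0,0.01],[0.019,-0.003,0,0,0,0.02],[0.019,-0.003,0,0,0,0.02],[0.019,-0.003,0,0,0,0.02],[0.019,-0.003,0,0,0,0.02],[0.019,-0.003,0,0,0,0.02],[0.019,-0.003,0,0,0,0.02],[0.019,-0.003,0,0,0,0.02]]' 33 16
python3 plan.py 31; python3 look2.py s14z
```

```text
time_s: 27.8
tool_pos: [0.5608, -0.0172, 0.1396]
tool_rot: [-180.0, 0.0, -77.7]
force: [-1.0, 3.6, -3.3]
grip_width: 0.0327
TH -0.99 barrel-touch now -0.63
target [ 0.5612 -0.0184] -78.86 24.2
t 27.8 pos [ 0.5608 -0.0172  0.1396] rot [-1.7998e+02  2.0000e-02 -7.7670e+01] F [-1.   3.6 -3.3] w 32.7
shift [ 0.012 -0.001  0.006] turn [-0.     0.     0.013]
t 27.8 pos [ 0.5608 -0.0172  0.1396] rot [-1.7998e+02  2.0000e-02 -7.7670e+01] F [-1.   3.6 -3.3] w 32.7
shift [0.054 0.076 0.016] turn [-0.     0.     0.081]
```

View pics/s14z.png

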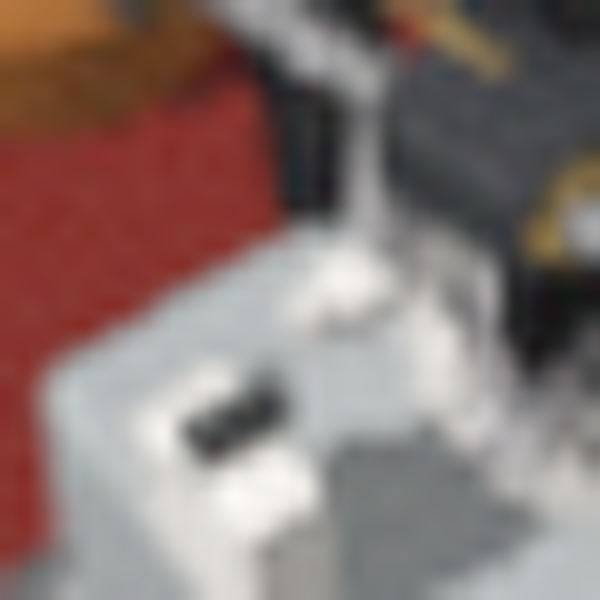

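```bash
python3 -m pendant '[[0.005,-0.001,0,0,0,0.007],[0.01,-0.001,0,0,0,0.013],[0.01,-0.001,0,0,0,0.013],[0.01,-0.001,0,0,0,0.013],[0.01,-0.001,0,0,0,0.013],[0.01,-0.001,0,0,0,0.013],[0.01,-0.001,0,0,0,0.013],[0.01,-0.001,0,0,0,0.013]]' 27 16
python3 plan.py 31
```

```text
time_s: 28.85
tool_pos: [0.5613, -0.0189, 0.1396]
tool_rot: [-180.0, -0.0, -78.9]
force: [3.2, -0.6, -6.3]
grip_width: 0.0301
TH -0.99 barrel-touch now -1.14
target [ 0.5612 -0.0184] -78.86 24.2
t 28.85 pos [ 0.5613 -0.0189  0.1396] rot [-1.7997e+02 -4.0000e-02 -7.8870e+01] F [ 3.2 -0.6 -6.3] w 30.1
shift [-0.006  0.     0.006] turn [-0. -0. -0.]
```

```bash
python3 -m pendant '[[0,0,0,0,0,0],[0,0,0,0,0,0],[0,0,0,0,0,0],[0,0,0,0,0,0],[0,0,0,0,0,0],[0,0,0,0,0,0],[0,0,0,0,0,0],[0,0,0,0,0,0]]' 22 25
python3 look2.py s15z;python3 -m pendant '[[0,0,0,0,0,0],[0,0,0,0,0,0],[0,0,0,0,0,0],[0,0,0,0,0,0],[0,0,0,0,0,0],[0,0,0,0,0,0],[0,0,0,0,0,0],[0,0,0,0,0,0]]' 22 25
python3 plan.py 31
```

```text
time_s: 29.85
tool_pos: [0.5611, -0.0187, 0.1396]
tool_rot: [-180.0, -0.0, -78.9]
force: [3.5, -2.3, -6.5]
grip_width: 0.0295
t 29.85 pos [ 0.5611 -0.0187  0.1396] rot [-1.7999e+02 -1.0000e-02 -7.8860e+01] F [ 3.5 -2.3 -6.5] w 29.5
shift [0.041 0.075 0.016] turn [-0.    -0.     0.068]
time_s: 30.9
tool_pos: [0.5611, -0.0185, 0.1396]
tool_rot: [-180.0, 0.0, -78.9]
force: [3.9, -2.5, -6.2]
grip_width: 0.0296
TH -0.99 barrel-touch now -0.29
target [ 0.5612 -0.0184] -78.86 24.2
t 30.9 pos [ 0.5611 -0.0185  0.1396] rot [-179.99    0.    -78.86] F [ 3.9 -2.5 -6.2] w 29.6
shift [-0.001 -0.001  0.006] turn [-0.  0.  0.]
```

View pics/s15z.png

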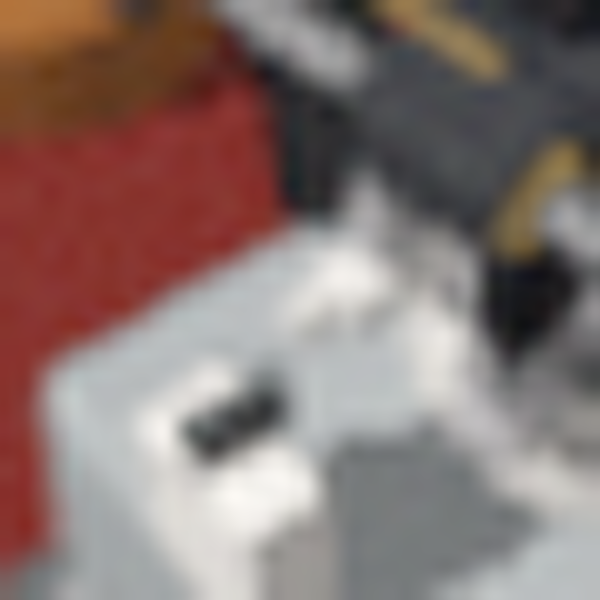

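Squeezed at 25 N for 2 s, with the width steady at 29.5 mm, so the ring is at its stop. Now I'll release, lift and clear for a look.

```bash
python3 -m pendant '[[0,0,0,0,0,0],[0,0,0,0,0,0],[0,0,0,0,0,0],[0,0,-0.1,0,0,0],[0,0,-0.3,0,0,0],[0,0,-0.5,0,0,0],[0,0,-0.7,0,0,0],[0,0,-0.8,0,0,0]]' 75 10; python3 -m pendant '[[-0.12,0,0,0,0,0],[-0.25,0,0,0,0,0],[-0.4,0,0,0,0,0],[-0.55,0,0,0,0,0],[-0.7,0,0,0,0,0],[-0.85,0,0,0,0,0],[-1,-0.2,0,0,0,0],[-1,-0.2,0,0,0,0]]'; python3 -m pendant '[[-0.12,0,0,0,0,0],[-0.25,0,0,0,0,0],[-0.4,0,0,0,0,0],[-0.55,0,0,0,0,0],[-0.7,0,0,0,0,0],[-0.7,0,0,0,0,0],[-0.7,0,0,0,0,0],[-0.7,0,0,0,0,0]]'
python3 - <<'E'
from h import *
for n,k in (('top',3),('scene',3)):
    F=np.mean([viewer.read_camera(n)['frame'].astype(float) for _ in range(k)],0);np.save(n+'7.npy',F)
T=np.load('top7.npy');S=np.load('scene7.npy')
sv=lambda n,F,y,x,h,w,f:cv2.imwrite(n,cv2.resize(F[y:y+h,x:x+w,::-1].astype(np.uint8),None,fx=f,fy=f,interpolation=cv2.INTER_LANCZOS4))
sv('pics/t7.png',T,155,243,50,40,12);sv('pics/s7.png',S,165,210,40,50,15)
np.set_printoptions(linewidth=150)
print(T.mean(2)[160:192,256:272].astype(int))
go([0,0,0],0)
E
```

```text
time_s: 31.9
tool_pos: [0.5617, -0.0185, 0.2214]
tool_rot: [-179.9, 0.0, -78.9]
force: [-0.2, -0.0, 0.4]
grip_width: 0.0748
time_s: 32.9
tool_pos: [0.5616, 0.0858, 0.2193]
tool_rot: [180.0, -0.0, -78.7]
force: [0.5, 0.3, -0.1]
grip_width: 0.0752
time_s: 33.9
tool_pos: [0.5481, 0.1512, 0.2196]
tool_rot: [-180.0, -0.0, -78.9]
force: [0.0, -0.8, 0.3]
grip_width: 0.0748
[[ 85  85  86  88  87  88  86  87  87  86  86  86  84  85  85  85]
 [ 85  88  96 109 118 117 108 101 103 107 107 100  91  86  86  85]
 [ 87 100 135 177 201 200 177 158 171 190 191 166 123  93  85  85]
 [ 98 126 189 237 249 249 239 222 236 248 248 234 170 106  90  89]
 [133 162 223 251 254 254 251 242 250 254 254 249 202 132 114 112]
 [188 206 239 253 255 255 252 245 251 254 254 252 224 177 166 164]
 [224 229 243 252 254 254 250 242 248 253 254 250 234 216 213 212]
 [231 230 233 241 247 247 241 234 238 243 244 239 231 230 230 231]
 [231 222 203 197 204 215 228 232 225 211 209 219 228 232 233 233]
 [231 214 180 160 163 190 225 233 221 188 184 209 228 233 234 233]
 [235 220 180 152 155 185 224 233 222 186 178 205 227 233 234
[... 857 characters left out ...]
54 251 246 244 242]
 [226 246 247 234 208 201 226 243 250 253 254 254 253 249 244 243]
 [234 250 249 232 186 164 172 194 222 243 252 254 254 251 246 244]
 [241 252 251 235 177 138 135 143 163 202 241 252 254 252 247 243]
 [246 253 252 237 176 133 126 128 134 165 224 250 254 253 248 243]
 [248 253 252 235 174 132 126 126 129 154 216 250 254 253 248 243]
 [248 253 252 237 177 132 127 125 131 164 228 251 254 253 249 244]
 [246 253 253 245 195 143 130 130 142 185 240 253 254 252 248 244]
 [237 250 253 250 227 179 154 155 184 227 249 253 253 250 245 244]]
t 34.2 pos [0.5479 0.1519 0.2196] rot [-180.      0.    -78.88] F [-0.1  1.   0. ] w 75.4
shift [0.434 5.669 2.196] turn [-0.    -0.    -0.876]
```

View pics/t7.png

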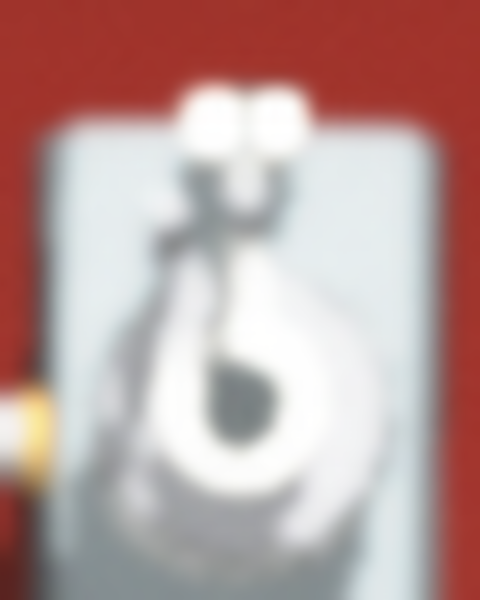

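View pics/s7.png

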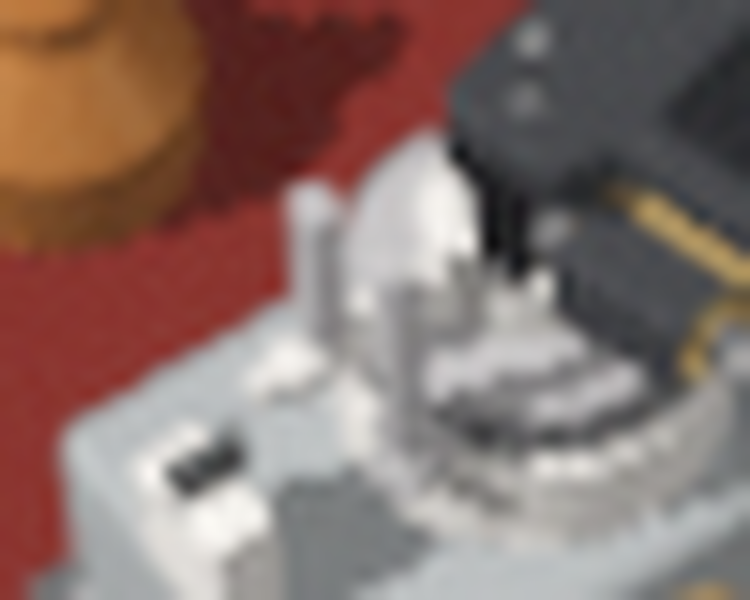

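```bash
python3 - <<'E'
from h import *
T=viewer.read_camera('top')
A=plane(T,262.6,188.5,.137)
for n,x,y,h in (('blade',262.9,164.5,.118),('bpin',262.97,169.9,.175),('rpin',256.2,171.4,.175)):
    d=plane(T,x,y,h)-A;print(n,np.hypot(*d[:2]).round(4),np.degrees(np.arctan2(d[1],d[0])).round(2))
a=cv2.imread('pics/top0.png').astype(int);b=T['frame'][:,:,::-1].astype(int)
d=np.abs(a-b).max(2)>40
for n,(x,y,r) in dict(flask=(212,192,11),lamp=(310,188,11),dishes=(382,212,16),tub=(388,170,20),jar=(118,167,18),hook=(137,230,22)).items(): print(n,d[y-r:y+r,x-r:x+r].sum())
E
```

```text
blade 0.081 -2.24
bpin 0.0534 -2.04
rpin 0.0528 21.28
flask 101
lamp 0
dishes 0
tub 0
jar 0
hook 0
```

```bash
python3 - <<'E'
import numpy as np,cv2
a=cv2.imread('pics/scene0.png');b=np.load('scene7.npy')[:,:,::-1].astype(np.uint8)
cv2.imwrite('pics/fl.png',cv2.resize(np.hstack([a[160:260,200:310],b[160:260,200:310]]),None,fx=3,fy=3))
E
```

```text
(no output)
```

View pics/fl.png

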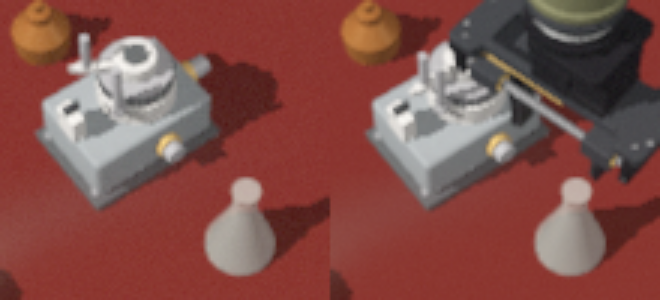

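The flask is where it was (left (240,225), right (570,225) in the paired crop). The gripper hangs free at z = 0.22 and touches nothing.

```bash
python3 -c "
from cell import env
print(env.sign_off(), env.get_obs()['time_s'])"
```

```text
the job is handed in; nothing more can be done
the job is handed in; nothing more can be done
```

The job is handed in. The barrel pointer is lined up with the index, and the lock ring is turned to its stop and nipped up at a 25 N grip for about 2 s.

**What I did:** I put the open jaws over both pins and swung the barrel to the index, and it went about 4° past. A clear top view showed this, so I brought it back. Then I closed the jaws in 2–3 mm steps, moving the hand with them so the barrel stayed in place, squeezed, let go and moved clear.

**Last checks, top view after letting go:**
- **Alignment:** the barrel pin is at -2.0° and the blade at -2.2°, so they line up to about 0.2°. I trust that to about ±0.8°.
- **Ring:** the ring pin stands 23.3° from the barrel pin, against 24.1° for tight. The jaws stopped at 29.5 mm, against the 31 mm span given.
- **Surroundings:** the lamp, dishes, tub, grain jar and hook show no change in the pictures. The top-view check flagged the flask, probably because the arm covers it there; the scene view shows it standing where it was. The gripper was touching nothing, and the last clock reading before hand-in was 34.2 s.

**What disagreed or fell short:**
- **First alignment check:** the scene camera alone put the overshoot at about 2°, against about 4° from the top view and the hand's pose.
- **Pointer while the ring turned:** hand-pose readings wandered by about 1.2° either side of the target during the closing steps, so the pointer was not perfectly still.
- **Jaw reading:** it came out about 1.5 mm under the stated tight span. It went down only 0.5 mm between 16 N and 25 N, so I took the ring to be at its stop.

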